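Set the span of a bend-test fixture and lay the specimen on it

TASK

Set up the bend fixture: slide each of its two supports along the rod until the middle of the support lines up with the black pointer clipped to the rail behind it. Then lay the long flat bar across both supports, flat and square to them and centred on the fixture, and let go of it. The two supports must still be at their pointers at the end; leave everything else on the bench where it stands.

Things in the scene. Friction and masses are not known exactly. Their poses are not given: they have to be found in the camera images.
- fixture: Aluminium bend fixture fixed to the bench, at a different yaw each time. Origin: bench level, middle of the bed; x points away from the robot, y along its rod to the robot's left, z up. Bed 130 (x) by 460 (y) by 15 mm. At each end a bracket, inner face at y = +-215 mm, 80 mm high. Two 20 mm brass buttons (tops at z = 24 mm, x = +-26 mm) at y = 0 mark its middle. Support tops: z = 105 mm.
- rod_mid (a point): Middle of the fixture's steel rod, 33 mm above the bench. The rod is 16 mm thick (top at 41 mm) and runs along the fixture's y from bracket to bracket. Behind it a grey rail, at fixture x = 51 to 63 mm and 60 mm high, carries the pointers.
- left_support_top (a point): Middle of the left support's top, 105 mm above the bench. The support: aluminium block 60 (x) by 40 (y) mm, z = 17 to 69 mm, above it a 20 mm thick (y) neck with a rounded ridge (radius 10 mm, 60 mm along x). A dark line marks its middle. Push it by the block's flat side: it slides only along the fixture's y, about 5 N of dry friction, and stays where left.
- left_knob (a point): Centre of the star knob on the front of the left support: 40 mm across, 22 mm long, 47 mm above the bench and 55 mm in front of the support's middle, moving with it. The clamp is already loose: do not turn it. The right support has the same knob.
- right_support_top (a point): The same point on the right support, which is the same as the left one; it slides on the -y half of the same rod.
- left_support (a joint): Slide of the left support, m: 0 (its middle 50 mm from the fixture's middle, at y = +50 mm) to 0.105 (y = +155 mm); grows outward, towards +y.
- right_support (a joint): Slide of the right support, m: 0 (at y = -50 mm) to 0.105 (y = -155 mm); grows outward, towards -y.
- left_index: Black plastic pointer fixed on the rear rail for the left support, 24 mm wide (y), 8 mm thick, arrow point towards the robot. Origin: middle of its underside, on the rail top (60 mm above the bench); its axes are parallel to the fixture's. Its middle line, fixture y between +60 and +85 mm, is where the middle of the left support belongs.
- right_index: The same pointer for the right support, fixture y between -60 and -85 mm.
- long_bar: The long flat aluminium bar, 25 (x) by 200 (y, its long axis) by 12 mm (z), about 0.16 kg, lying on the bench. Origin: middle of its underside. It lies in one of three places in front of the fixture, with the short bar and the waisted piece in the others.
- bar_mid (a point): Centre of the long bar, 6 mm above its underside.
- gauge: Dial gauge on a stand, fixed on the bench close behind the middle of the fixture; in the way, do not hit it. Foot 50 by 40 by 45 mm, column 16 mm thick up to 210 mm, a dial 52 mm across near the top on the far side. Origin: bench level, under the column.
- short_bar: Bystander: short flat bar, 25 by 120 (y) by 12 mm. Origin: middle of its underside.
- dogbone: Bystander: flat piece with a waist, 180 mm long (y), 32 mm wide at its ends and 14 mm at the waist, 12 mm thick. Origin: middle of its underside.
- weight_a: Bystander: steel weight with a knob, 38 mm across, 58 mm high, between the specimens on the left. Origin: middle of its underside.
- weight_b: Bystander: the same on the right.
- bottle: Bystander: white bottle, 60 mm across, 150 mm high. Origin: middle of its underside.
- jar: Bystander: glass jar, 68 mm across, 85 mm high. Origin: middle of its underside.
- dish: Bystander: metal dish, 90 mm across, 36 mm high. Origin: middle of its underside.
- wrench: Bystander: wrench, 180 mm long, lying to the left of the fixture. Origin: middle of its underside.
Mind the look-alikes: they are no part of the job. Leave any purple look-alike of the long_bar alone.

How it is judged:
By the outcome, as a careful person would: the job done as asked, in the order asked, and still so for the second after the job is handed in, with the robot touching nothing.
It also fails if it takes over 62 s, if anything falls off the work surface, if the arm or the gripper's body presses on something with over 40 N, if the wrist force passes 120 N, or if a joint passes its speed limit or range.

ROBOT

A 6-joint arm with a two-finger parallel gripper is mounted at the origin on the work surface. World frame = base frame: x ahead of the robot, y to its left, z up, the work surface at z = 0. Lengths are in m, angles in degrees, forces in N, time in s.
With the tool pointing down it reaches from about 0.325 to 0.85 m from the base axis. Payload 15.5 kg.
Tool frame: the origin (TCP) lies midway between the tips of the shut fingers; the grasp point (between the pads) lies 19 mm behind it; z points along the fingers, y is the line along which they close (so a half turn about z gives the same grasp; the last joint's range is limited). The gripper opens to 91 mm and grips with 3 to 60 N. Pads are 32 mm wide; open, the fingers measure 118 mm over their backs; the gripper's body (76 mm by 178 mm) begins 60 mm behind the grasp point.
Start: joints at [63.57, 28.281, 77.091, -0, 74.628, -5.472], TCP at [0.224, 0.584, 0.214] pointing down, gripper open.
Joint ranges: [-166.48, 166.48], [-47.26, 123.95], [12.59, 153.08], [-70.14, 250.14], [6.76, 159.57], [-176.63, 176.63]. Speed limits (degrees/s): [108.29, 108.29, 147.25, 172.46, 172.46, 172.46].

INTERFACE

Orientations are given as a 3x3 rotation matrix whose columns are the frame's x, y, z axes.
In Python, from bench import ctrl gives the robot as it stands. The module is installed in compiled form; this text tells all that it offers. Calls block until the motion is done:
- ctrl.goto(position, orientation): joint-space move of the TCP to a pose.
- ctrl.move_l(position, vel=0.15, ori=None, contact_N=None): straight line of the TCP; ori=None keeps the orientation; vel is the mean speed in m/s. With contact_N (N) it stops when the force on the tool has changed by that much, and returns True; else False.
- ctrl.movej(angles): joint-space move.
- ctrl.command_gripper(opening): opening from 0.0 (shut) to 1.0 (fully open); the grip force is fixed at half the most; returns when the fingers have stopped.
- ctrl.sleep(seconds).
- ctrl.ik(position, orientation): joint angles nearest the present ones, or None.
- ctrl.read_camera(name): name is "side" or "top"; returns the picture (480x640x3 uint8, blue, green, red); there is no depth.
- ctrl.camera_params(name): a dict with "fx", "fy", "cx", "cy" (pixels), "pose" (4x4, takes a point from camera to world coordinates). Camera axes: x right, y up, looking along -z (the intrinsics and any distortion apply to the point x, -y, -z); pixel columns grow to the right and rows downward; lengths in m; the calibration is good to about 2 mm. A picture is of the moment at which its call begins. camera_params takes no time and is no camera call.
A pose or a line that the arm cannot do raises ctrl.MotionError and nothing moves.
- ctrl.sign_off(): hands the job in; it is judged then, once.
Readings, each from a call of its own:
- ctrl.current_t(): time.
- ctrl.current_q(): joint angles.
- ctrl.current_dq(): joint speeds.
- ctrl.current_effort(): joint torques, N m.
- ctrl.current_tool_pos(): TCP position.
- ctrl.current_eef_rot(): TCP orientation.
- ctrl.current_contact_force(): force on the tool from outside, world axes, zero at the start.
- ctrl.current_wrist_torque(): the same for the moment, N m.
- ctrl.current_grip_width(): opening from 0.0 (shut) to 1.0 (fully open).
- ctrl.current_grasp_force(): force on a finger pad.
Only numpy, scipy, OpenCV 4.12 (cv2) and the standard library are available. Lean on these libraries where they do the work, as an engineer would, in place of code of your own. Each camera call takes 0.05 s, during which the arm holds its last target. There are 200 camera calls.

## Working session

There is one attempt and no reset: what is moved stays moved. The work goes in short steps, each a Python script; the robot and the scene stay as the last script left them, time stands still between calls to the robot, and variables do not carry over. Pictures are saved under pics/ and viewed, at most 10 in all, crops included, and the job is handed in when it is done.

```bash
mkdir -p pics; ls; python3 - <<'E'
from bench import ctrl
import cv2,numpy as np
np.set_printoptions(precision=4,suppress=True)
for n in("side","top"):
    cv2.imwrite(f"pics/{n}0.png",ctrl.read_camera(n)); print(n,ctrl.camera_params(n))
print(ctrl.current_t(),ctrl.current_eef_rot())
E
```

```text
pics
side {'fx': 471.53282810617253, 'fy': 471.53282810617253, 'cx': 316.4869255871402, 'cy': 241.708423566454, 'pose': array([[-0.9604,  0.2104, -0.1827,  0.3189],
       [-0.2787, -0.7238,  0.6313,  0.6304],
       [ 0.0006,  0.6572,  0.7537,  0.8384],
       [ 0.    ,  0.    ,  0.    ,  1.    ]])}
top {'fx': 497.556085139589, 'fy': 497.556085139589, 'cx': 320.4188313890002, 'cy': 248.16921795189762, 'pose': array([[ 0.0276,  0.9917, -0.1258,  0.3793],
       [-0.9995,  0.0258, -0.0166, -0.0039],
       [-0.0132,  0.1262,  0.9919,  1.1448],
       [ 0.    ,  0.    ,  0.    ,  1.    ]])}
0.1 [[-0.9338  0.3577 -0.0005]
 [ 0.3577  0.9338 -0.001 ]
 [ 0.0001 -0.0011 -1.    ]]
```

View pics/top0.png

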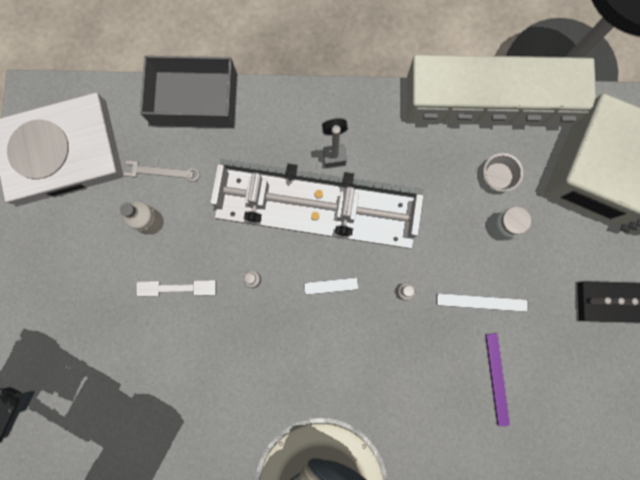

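View pics/side0.png

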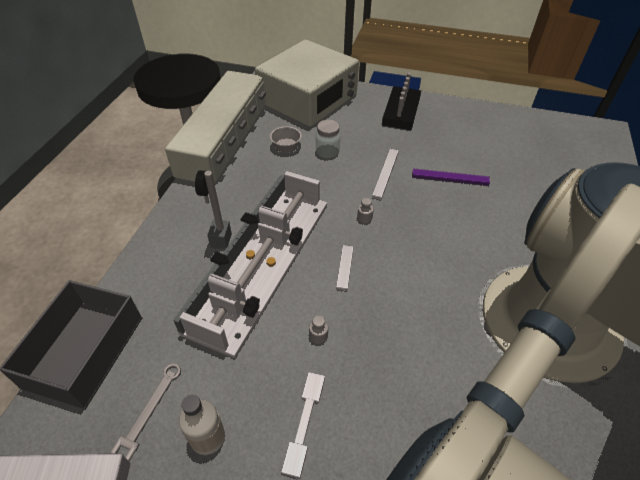

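The top view shows the fixture centred near (317,205), with buttons at (318,194) and (315,216) and pointers at (291,171) and (348,179). The ridges are near (255,190) and (346,205), the long bar is at (482,302), and the purple look-alike is at (497,380). The side view agrees. Next I'll zoom in.

```bash
cat > h.py <<'E'
import cv2,numpy as np
from bench import ctrl
np.set_printoptions(precision=4,suppress=True)
def ray(n,uv):
    p=ctrl.camera_params(n); T=p["pose"]; u,v=uv
    return T[:3,3],T[:3,:3]@np.array([(u-p["cx"])/p["fx"],-(v-p["cy"])/p["fy"],-1.])
def plane(n,uv,z):
    o,d=ray(n,uv); return o+d*(z-o[2])/d[2]
def proj(n,P):
    p=ctrl.camera_params(n); T=p["pose"]; c=T[:3,:3].T@(np.asarray(P)-T[:3,3])
    return np.array([p["cx"]+p["fx"]*c[0]/-c[2],p["cy"]-p["fy"]*c[1]/-c[2]])
def blobs(m,amin=8):
    n,_,s,c=cv2.connectedComponentsWithStats(m.astype(np.uint8)*255)
    return [(c[i],s[i]) for i in range(1,n) if s[i][4]>=amin]
E
python3 - <<'E'
from h import *
T=cv2.imread("pics/top0.png");S=cv2.imread("pics/side0.png")
for n,I in(("top",T),("side",S)):
    h=cv2.cvtColor(I,cv2.COLOR_BGR2HSV)
    for c,s in blobs((h[...,0]>8)&(h[...,0]<25)&(h[...,1]>140)&(h[...,2]>100)): print(n,"orange",c,s,plane(n,c,.024))
m=(T.min(2)>170); m[:260]=0
for c,s in blobs(m,60):
    print("white",c,s)
    mm=np.zeros_like(m,np.uint8); mm[s[1]:s[1]+s[3],s[0]:s[0]+s[2]]=m[s[1]:s[1]+s[3],s[0]:s[0]+s[2]]
    r=cv2.minAreaRect(cv2.findNonZero(mm)); b=np.array([plane("top",q,.012) for q in cv2.boxPoints(r)]); print(b[:,:2],np.linalg.norm(b[0]-b[1]),np.linalg.norm(b[1]-b[2]),plane("top",c,.012))
a=cv2.resize(T[150:255,200:435],None,fx=3.4,fy=3.4,interpolation=cv2.INTER_CUBIC)
cv2.imwrite("pics/tc.png",a)
b=cv2.resize(S[165:365,170:340],None,fx=3,fy=3,interpolation=cv2.INTER_CUBIC)
cv2.imwrite("pics/sc.png",b)
E
```

```text
top orange [318.2727 193.7273] [316 192   5   5  11] [0.6476 0.0232 0.024 ]
side orange [249.8 253.5] [246 251   8   6  40] [0.6501 0.0238 0.024 ]
side orange [270.6429 260.5952] [267 258   8   6  42] [0.5983 0.03   0.024 ]
white [249.5161 277.9516] [246 274   9   9  62]
[[0.4408 0.1825]
 [0.459  0.1833]
 [0.4595 0.165 ]
 [0.4413 0.1642]] 0.018270337391582313 0.018311383737637573 [0.4502 0.1749 0.012 ]
white [330.8714 285.5145] [304 278  55  16 622]
[[ 0.4434  0.0519]
 [ 0.459  -0.0703]
 [ 0.4325 -0.0734]
 [ 0.417   0.0484]] 0.1232151731098471 0.0266430792388589 [ 0.438  -0.0111  0.012 ]
white [174.8415 287.6625] [136 280  79  16 877]
[[0.4361 0.435 ]
 [0.4441 0.2559]
 [0.4116 0.2536]
 [0.4036 0.432 ]] 0.17925507136833982 0.032552444916286644 [0.4235 0.3445 0.012 ]
white [408.6235 290.6941] [404 286  10  10  85]
[[ 0.4414 -0.1769]
 [ 0.4419 -0.1973]
 [ 0.4216 -0.1974]
 [ 0.421  -0.1771]] 0.020365916032033075 0.020335623976709835 [ 0.431  -0.1875  0.012 ]
white [482.2872 301.936 ] [ 438  293   90   18 1062]
[[ 0.4014 -0.252 ]
 [ 0.4281 -0.254 ]
 [ 0.4192 -0.4552]
 [ 0.3926 -0.4526]] 0.02681601038302614 0.20141707830547445 [ 0.4103 -0.3532  0.012 ]
white [329.0864 421.5617] [309 418  43  11 162]
[[ 0.1457  0.0297]
 [ 0.1485 -0.0626]
 [ 0.1273 -0.063 ]
 [ 0.1245  0.029 ]] 0.09235091123277134 0.02118410861173083 [ 0.1395 -0.0147  0.012 ]
white [356.3712 449.71  ] [ 313  425   70   55 1207]
[[ 0.1311  0.0205]
 [ 0.1759 -0.0225]
 [ 0.0516 -0.1603]
 [ 0.0082 -0.1175]] 0.0619943356681797 0.18559237908503803 [ 0.0821 -0.0756  0.012 ]
```

View pics/tc.png

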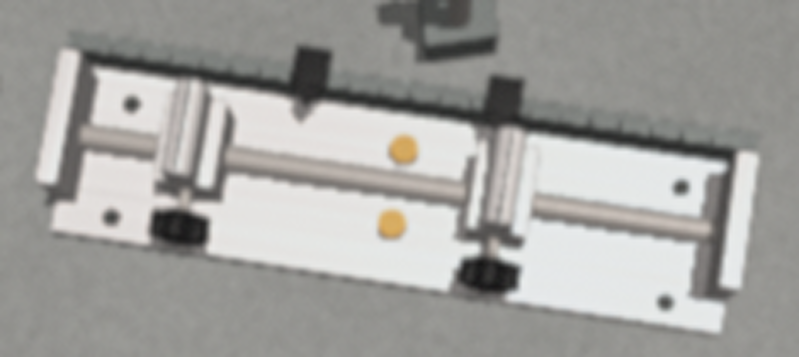

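View pics/sc.png

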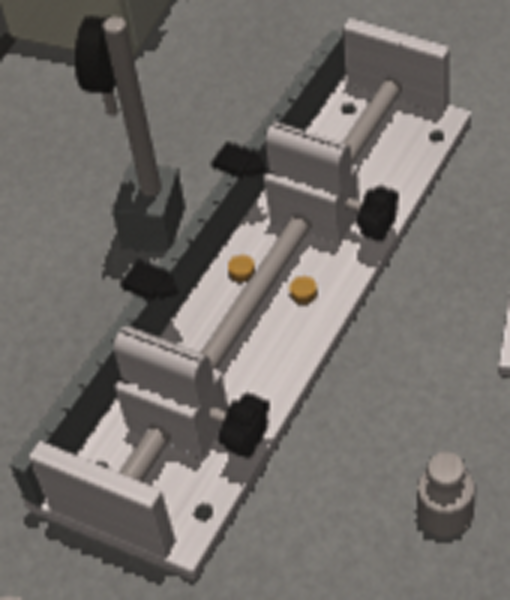

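The crops show the pointers at about (291,171) and (348,178) in the top view, and the ridges with their dark middle lines. The gauge foot is at about (334,157), and its column base is near (220,228) in the side view. Next I'll measure the fixture frame, pointers, ridges and gauge in both views.

```bash
cat >> h.py <<'E'
def frame(c,yaw):
    a=np.radians(yaw); R=np.array([[np.cos(a),-np.sin(a),0],[np.sin(a),np.cos(a),0],[0,0,1]]); return np.array([c[0],c[1],0]),R
def patch(n,I,F,xs,ys,z):
    "grey values on fixture-plane grid, rows xs, cols ys"
    o,R=F; uv=np.array([[proj(n,o+R@[x,y,z]) for y in ys] for x in xs],np.float32)
    return cv2.remap(cv2.cvtColor(I,cv2.COLOR_BGR2GRAY),uv[...,0],uv[...,1],cv2.INTER_LINEAR).astype(float)
E
python3 - <<'E'
from h import *
I={n:cv2.imread(f"pics/{n}0.png") for n in("top","side")}
C={}
for n in I:
    h=cv2.cvtColor(I[n],cv2.COLOR_BGR2HSV); m=(h[...,0]>8)&(h[...,0]<28)&(h[...,1]>90)&(h[...,2]>80); m[:185]=0;m[280:]=0
    m[:,:225]=0;m[:,380:]=0
    P=[plane(n,c,.024) for c,s in blobs(m)]; print(n,np.array(P)); P.sort(key=lambda p:-p[0]); d=P[0]-P[-1]
    C[n]=(P[0]+P[-1])/2; print(C[n],np.degrees(np.arctan2(d[1],d[0])),np.linalg.norm(d))
# yaw from bed front edge (z=15, x=-65), per camera
for n in I:
    for z,xe,it in((.015,-.065,0),):
        F=frame(C[n],-6.8); xs=np.arange(-.085,-.045,.0005); ys=np.arange(-.2,.2,.01)
        g=patch(n,I[n],F,xs,ys,z); d=np.diff(cv2.GaussianBlur(g,(1,5),0),axis=0); k=d.argmax(0); e=xs[k]+.00025
        ok=abs(e-np.median(e))<.006
        p=np.polyfit(ys[ok],e[ok],1); r=abs(e-np.polyval(p,ys)); ok=r<.002; p=np.polyfit(ys[ok],e[ok],1)
        print(n,"front edge x",p[1],"yaw",-6.8-np.degrees(np.arctan(p[0])),ok.sum())
# bracket tops outer edges y profile z=.080
for n in I:
    F=frame(C[n],-6.8)
    for s in(1,-1):
        ys=np.arange(.19,.25,.001)*s; print(n,"br",s,patch(n,I[n],F,np.arange(-.03,.03,.002),ys,.08).mean(0).round()[::2])
E
```

```text
top [[0.6481 0.0236 0.024 ]
 [0.5965 0.0296 0.024 ]]
[0.6223 0.0266 0.024 ] -6.637589326190937 0.0520259926295021
side [[0.6496 0.0237 0.024 ]
 [0.5984 0.03   0.024 ]]
[0.624  0.0269 0.024 ] -7.048313689618776 0.05161105548333731Traceback (most recent call last):
  File "<stdin>", line 13, in <module>
  File "h.py", line 19, in patch
    o,R=F; uv=np.array([[proj(n,o+R@[x,y,z]) for y in ys] for x in xs],np.float32)
                         ~~~~^^^^^^^^^^^^^^^
  File "h.py", line 10, in proj
    p=ctrl.camera_params(n); T=p["pose"]; c=T[:3,:3].T@(np.asarray(P)-T[:3,3])
ValueError: time passes only in moves, steps and waits
```

```bash
sed -i 's/ctrl.camera_params(n)/PAR[n]/; s/^np.set_print.*/&\nPAR={n:ctrl.camera_params(n) for n in("top","side")}/' h.py
cat > meas.py <<'E'
from h import *
def buttons(n,I):
    h=cv2.cvtColor(I,cv2.COLOR_BGR2HSV); m=(h[...,0]>8)&(h[...,0]<28)&(h[...,1]>90)&(h[...,2]>80); m[:185]=0;m[280:]=0
    m[:,:225]=0;m[:,380:]=0
    P=sorted([plane(n,c,.024) for c,s in blobs(m)],key=lambda p:-p[0]); return (P[0]+P[-1])/2
E
python3 - <<'E'
from meas import *
I={n:cv2.imread(f"pics/{n}0.png") for n in("top","side")}
C={n:buttons(n,I[n]) for n in I}
for n in I:
    yaw=-6.8
    for it in range(2):
        F=frame(C[n],yaw); xs=np.arange(-.085,-.045,.0005); ys=np.arange(-.2,.2,.01)
        g=patch(n,I[n],F,xs,ys,.015); d=np.diff(cv2.GaussianBlur(g,(1,5),0),axis=0); e=xs[d.argmax(0)]+.00025
        ok=abs(e-np.median(e))<.006; p=np.polyfit(ys[ok],e[ok],1); ok=abs(e-np.polyval(p,ys))<.0025; p=np.polyfit(ys[ok],e[ok],1)
        yaw-=np.degrees(np.arctan(p[0])); print(n,"front x",p[1],"yaw",yaw,ok.sum())
    F=frame(C[n],yaw); yy=np.arange(-.2,.2,.002)
    print("ridge z105"); print(np.c_[np.round(yy*1e3),patch(n,I[n],F,np.arange(-.024,.025,.002),yy,.105).mean(0).round()].astype(int)[(abs(yy)<.16)&(abs(yy)>.03)].tolist())
    print("ptr z68"); print(np.c_[np.round(yy*1e3),patch(n,I[n],F,np.arange(.061,.070,.001),yy,.068).mean(0).round()].astype(int)[(abs(yy)<.11)&(abs(yy)>.03)].tolist())
# gauge: column top rays
for n,bx in(("top",(300,110,365,170)),("side",(190,160,240,255))):
    cv2.imwrite(f"pics/g_{n}.png",cv2.resize(I[n][bx[1]:bx[3],bx[0]:bx[2]],None,fx=5,fy=5,interpolation=cv2.INTER_CUBIC))
a,b=cv2.imread("pics/g_top.png"),cv2.imread("pics/g_side.png"); H=max(len(a),len(b))
cv2.imwrite("pics/g.png",np.hstack([cv2.copyMakeBorder(x,0,H-len(x),0,5,0) for x in(a,b)]))
E
```

```text
top front x -0.06405299202769875 yaw -7.408072482109769 32
top front x -0.06378935556268034 yaw -7.44010502623179 33
ridge z105
[[-160, 205], [-158, 205], [-156, 205], [-154, 205], [-152, 206], [-150, 207], [-148, 207], [-146, 206], [-144, 205], [-142, 205], [-140, 205], [-138, 205], [-136, 206], [-134, 206], [-132, 205], [-130, 204], [-128, 204], [-126, 205], [-124, 206], [-122, 207], [-120, 206], [-118, 206], [-116, 205], [-114, 205], [-112, 205], [-110, 206], [-108, 207], [-106, 206], [-104, 205], [-102, 205], [-100, 204], [-98, 205], [-96, 206], [-94, 206], [-92, 203], [-90, 205], [-88, 216], [-86, 226], [-84, 229], [-82, 224], [-80, 206], [-78, 191], [-76, 197], [-74, 206], [-72, 196], [-70, 178], [-68, 183], [-66, 187], [-64, 173], [-62, 147], [-60, 129], [-58, 151], [-56, 194], [-54, 214], [-52, 200], [-50, 166], [-48, 152], [-46, 166], [-44, 186], [-42, 200], [-40, 204], [-38, 204], [-36, 204], [-34, 203], [-32, 203], [30, 201], [32, 201], [34, 202], [36, 201], [38, 201], [40, 200], [42, 200], [44, 200], [46, 200], [48, 201], [50, 201], [52, 201], [54, 199], [56, 195], [58, 1
[... 3346 characters left out ...]
[-80, 116], [-78, 110], [-76, 93], [-74, 65], [-72, 39], [-70, 29], [-68, 27], [-66, 27], [-64, 27], [-62, 27], [-60, 27], [-58, 27], [-56, 27], [-54, 26], [-52, 24], [-50, 23], [-48, 33], [-46, 66], [-44, 99], [-42, 115], [-40, 119], [-38, 119], [-36, 119], [-34, 119], [-32, 119], [30, 44], [32, 45], [34, 46], [36, 47], [38, 48], [40, 49], [42, 52], [44, 56], [46, 61], [48, 75], [50, 85], [52, 79], [54, 54], [56, 35], [58, 28], [60, 27], [62, 28], [64, 28], [66, 28], [68, 28], [70, 27], [72, 28], [74, 28], [76, 26], [78, 23], [80, 37], [82, 77], [84, 106], [86, 113], [88, 113], [90, 113], [92, 114], [94, 114], [96, 115], [98, 115], [100, 115], [102, 113], [104, 112], [106, 111], [108, 110]]
```

View pics/g.png

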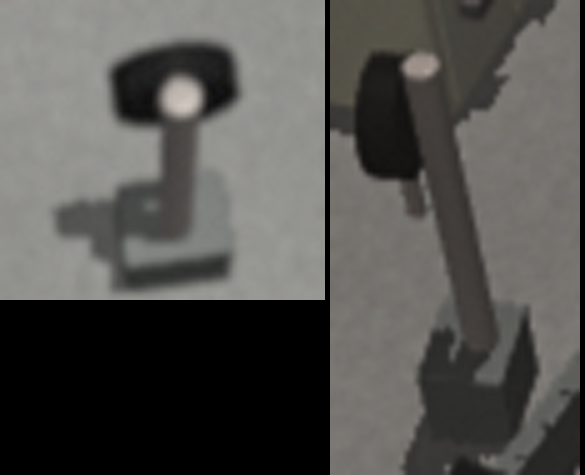

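In the gauge crops, the column top is at (336,129) in the top view and (208,173) in the side view. The ridges come out at fixture y ≈ +135 and −72 mm, and the pointers at ≈ +66 and −62 mm.

```bash
python3 - <<'E'
from h import *
o,R=frame((.6231,.0268),-7.45)
f=lambda p:R.T@(p-o)
print("gauge",f(plane("top",(336.2,129.4),.21)),f(plane("side",(208.2,173.2),.21)))
S=cv2.imread("pics/side0.png"); m=S.min(2)>135; m[:140]=0;m[205:]=0;m[:,:365]=0;m[:,405:]=0
c,s=max(blobs(m),key=lambda b:b[1][4]); print(c,s,plane("side",c,.012))
r=cv2.minAreaRect(cv2.findNonZero(m.astype(np.uint8))); print(np.array([plane("side",q,.012)[:2] for q in cv2.boxPoints(r)]))
# reach checks
for P,a in((o+R@[0,.135,.085],-7.45),(o+R@[0,-.0715,.085],-7.45)):
    for d in(0,180):
        t=np.radians(a+d); Y=np.array([-np.sin(t),np.cos(t),0]); Z=np.array([0,0,-1.]); print(P,ctrl.ik(P,np.c_[np.cross(Y,Z),Y,Z]))
E
```

```text
gauge [ 0.1134 -0.025   0.21  ] [ 0.1139 -0.0236  0.21  ]
[385.011  172.6667] [372 149  26  48 453] [ 0.4119 -0.3472  0.012 ]
[[ 0.4405 -0.2199]
 [ 0.4178 -0.4605]
 [ 0.3835 -0.4458]
 [ 0.4098 -0.2093]]
[0.6406 0.1607 0.085 ] [  8.9016  38.7467  79.2191  -0.      62.0342 -73.6484]
[0.6406 0.1607 0.085 ] [  8.9016  38.7467  79.2191  -0.      62.0342 106.3516]
[ 0.6138 -0.0441  0.085 ] [ -9.6665  35.7413  86.1833  -0.      58.0755 -92.2165]
[ 0.6138 -0.0441  0.085 ] [-9.6665 35.7413 86.1833 -0.     58.0755 87.7835]
```

```bash
cat >> h.py <<'E'
O,RF=frame((.6231,.0268),-7.45)
def fx(x,y,z): return O+RF@[x,y,z]
def down(deg):
    t=np.radians(deg); Y=np.array([-np.sin(t),np.cos(t),0]); Z=np.array([0,0,-1.]); return np.c_[np.cross(Y,Z),Y,Z]
def slide(y0,y1,D):
    ctrl.goto(fx(0,y0,.21),D); ctrl.command_gripper(.5)
    if ctrl.move_l(fx(0,y0,.075),vel=.15,contact_N=12): print("contact",ctrl.current_tool_pos()); return
    ctrl.command_gripper(0); print("grip",ctrl.current_grip_width()*91,ctrl.current_grasp_force())
    ctrl.move_l(fx(0,y1,.075),vel=.06); print("tcp",RF.T@(ctrl.current_tool_pos()-O),ctrl.current_contact_force())
    ctrl.command_gripper(.5); ctrl.move_l(fx(0,y1,.21),vel=.25)
E
python3 - <<'E'
from h import *
slide(.135,.066,down(-7.45-180)); print(ctrl.current_t(),ctrl.current_q())
E
```

```text
grip 19.695911727162798 30.001207664608955
tcp [0.0002 0.066  0.0754] [-1.3762  0.0837  5.5742]
7.1917 [  2.9513  29.5638  75.4082   0.001   75.0394 100.4004]
```

```bash
python3 - <<'E'
from h import *
slide(-.0715,-.062,down(-7.45-180)); print(ctrl.current_t(),ctrl.current_q())
# bar: long axis yaw ~2.5 ; tool y along bar x
b=np.array([.4105,-.353])
for d in(-87.5,92.5): print(d,ctrl.ik([*b,.004],down(d)))
for d in(-97.45,82.55): print(d,ctrl.ik(fx(0,0,.11),down(d)))
ctrl.goto([*b,.16],down(-87.5))
for n in("top","side"): cv2.imwrite(f"pics/{n}1.png",ctrl.read_camera(n))
T=cv2.imread("pics/top1.png");S=cv2.imread("pics/side1.png")
a=cv2.resize(T[150:255,200:435],None,fx=3.4,fy=3.4,interpolation=cv2.INTER_CUBIC)
c=cv2.resize(S[165:365,170:340],None,fx=1.7,fy=1.7,interpolation=cv2.INTER_CUBIC)
cv2.imwrite("pics/t1.png",a)
I=dict(top=T,side=S)
from meas import buttons
yy=np.arange(-.1,.1,.001)
for n in I:
    F=frame(buttons(n,I[n]),-7.45); print(n,F[0])
    g=patch(n,I[n],F,np.arange(-.024,.025,.002),yy,.105).mean(0).round()
    for s in(.066,-.062):
        k=abs(yy-s)<.0265; print(np.c_[np.round(yy[k]*1e3),g[k]].astype(int).tolist())
print(ctrl.current_t())
E
```

```text
grip 19.468159601557172 30.00106768682599
tcp [ 0.0002 -0.0615  0.0754] [0.1784 3.7871 6.0247]
11.1583 [-8.7811 27.7481 78.7579 -0.0008 73.4989 88.6703]
-87.5 [-47.0133  38.6043  99.9992  -0.      41.3965 -49.5133]
92.5 [-47.0133  38.6043  99.9992  -0.      41.3965 130.4867]
-97.45 [-3.0209 34.497  83.7517 -0.     61.7513  4.4291]
82.55 [  -3.0209   34.497    83.7517   -0.       61.7513 -175.5709]
top [0.6222 0.0265 0.    ]
[[40, 155], [41, 160], [42, 176], [43, 198], [44, 216], [45, 226], [46, 231], [47, 233], [48, 233], [49, 231], [50, 224], [51, 209], [52, 186], [53, 162], [54, 146], [55, 142], [56, 152], [57, 167], [58, 182], [59, 196], [60, 207], [61, 215], [62, 217], [63, 215], [64, 206], [65, 194], [66, 185], [67, 184], [68, 188], [69, 191], [70, 190], [71, 184], [72, 174], [73, 168], [74, 168], [75, 178], [76, 194], [77, 207], [78, 214], [79, 213], [80, 207], [81, 200], [82, 198], [83, 199], [84, 201], [85, 203], [86, 204], [87, 204], [88, 205], [89, 205], [90, 205], [91, 205], [92, 205]]
[[-88, 209], [-87, 208], [-86, 208], [-85, 208], [-84, 207], [-83, 208], [-82, 210], [-8
[... 1086 characters left out ...]
92], [87, 91], [88, 91], [89, 90], [90, 89], [91, 88], [92, 87]]
[[-88, 152], [-87, 152], [-86, 152], [-85, 151], [-84, 150], [-83, 149], [-82, 150], [-81, 151], [-80, 151], [-79, 151], [-78, 152], [-77, 152], [-76, 152], [-75, 151], [-74, 151], [-73, 151], [-72, 150], [-71, 151], [-70, 152], [-69, 156], [-68, 163], [-67, 171], [-66, 176], [-65, 170], [-64, 156], [-63, 147], [-62, 153], [-61, 170], [-60, 188], [-59, 199], [-58, 203], [-57, 201], [-56, 197], [-55, 191], [-54, 185], [-53, 178], [-52, 171], [-51, 162], [-50, 153], [-49, 143], [-48, 132], [-47, 121], [-46, 112], [-45, 104], [-44, 99], [-43, 96], [-42, 94], [-41, 93], [-40, 93], [-39, 92], [-38, 91], [-37, 91], [-36, 90]]
13.4083
```

View pics/t1.png

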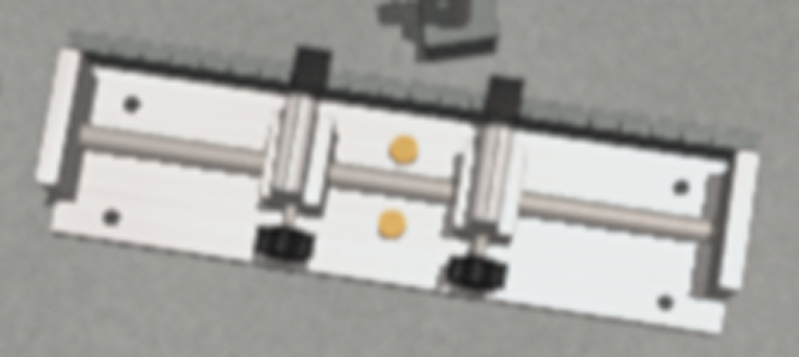

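The picture shows both ridges in line with their pointers. The measured offsets are +0.5 mm in the top view and about −1 mm in the side view, so the supports are set. Next I'll pick up the bar, whose yaw is −2.5°.

```bash
python3 - <<'E'
from h import *
b=np.array([.411,-.3533]); D=down(-92.5)
ctrl.goto([*b,.12],D)
if ctrl.move_l([*b,.004],vel=.12,contact_N=12): print("contact",ctrl.current_tool_pos())
ctrl.command_gripper(0); w=ctrl.current_grip_width()*91; print("grip",w,ctrl.current_grasp_force(),ctrl.current_tool_pos())
assert w>20
ctrl.move_l([*b,.2],vel=.2)
ctrl.goto(fx(-.08,0,.21),down(-97.45)); ctrl.move_l(fx(0,0,.16),vel=.1)
for n in("top","side"): cv2.imwrite(f"pics/{n}2.png",ctrl.read_camera(n))
print(ctrl.current_t(),ctrl.current_grip_width()*91)
S=cv2.imread("pics/side2.png")
cv2.imwrite("pics/s2.png",cv2.resize(S[130:380,150:360],None,fx=2.4,fy=2.4))
E
```

```text
grip 24.347236457916885 30.000897645950317 [ 0.4112 -0.3535  0.0043]
19.1083 24.54246219272768
```

View pics/s2.png

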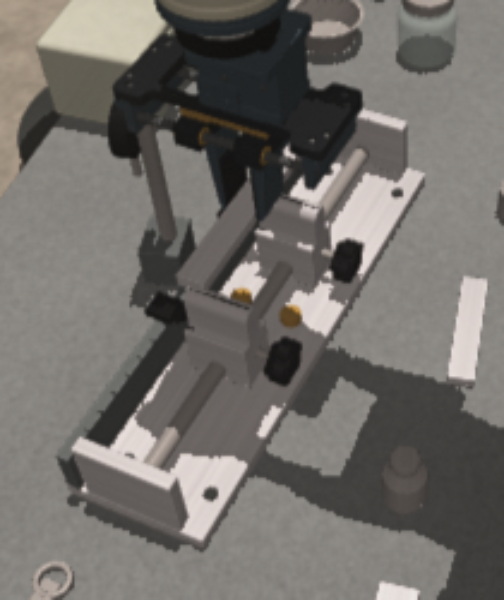

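The bar is held level over both ridges, and the gripper body is clear of the gauge column at s2 (150,180). Lowering it now.

```bash
python3 - <<'E'
from h import *
ctrl.move_l(fx(0,0,.114),vel=.08)
print(ctrl.move_l(fx(0,0,.1075),vel=.02,contact_N=5),ctrl.current_tool_pos(),ctrl.current_contact_force())
ctrl.command_gripper(.45); ctrl.sleep(.3)
ctrl.move_l(fx(0,0,.2),vel=.15); ctrl.move_l(fx(-.09,0,.23),vel=.15)
ctrl.goto([.35,-.3,.25],down(-97.45))
for n in("top","side"): cv2.imwrite(f"pics/{n}3.png",ctrl.read_camera(n))
print(ctrl.current_t())
T=cv2.imread("pics/top3.png");S=cv2.imread("pics/side3.png")
a=cv2.resize(T[150:255,200:435],None,fx=3.4,fy=3.4,interpolation=cv2.INTER_CUBIC); b=cv2.resize(S[165:265,170:340],None,fx=2.8,fy=2.8,interpolation=cv2.INTER_CUBIC)
b=cv2.copyMakeBorder(b,0,0,0,a.shape[1]-b.shape[1],0) 
cv2.imwrite("pics/f3.png",cv2.resize(np.hstack([T[150:255,200:435].repeat(2,0).repeat(2,1),S[165:375,170:340]]),None,fx=1.24,fy=1.24))
yy=np.arange(-.13,.13,.001); xx=np.arange(-.03,.03,.001)
for n,I in(("top",T),("side",S)):
    c={"top":(.6222,.0266),"side":(.624,.0268)}[n]; F=frame(c,-7.45)
    g=patch(n,I,F,np.arange(-.008,.009,.002),yy,.117).mean(0).round().astype(int)
    print(n,"y ends",list(zip(range(-115,-84,2),g[15:46:2])),list(zip(range(85,116,2),g[215:246:2])))
    for s in(-.085,-.03,.03,.085): print("x at",s,patch(n,I,F,xx,np.arange(s-.006,s+.006,.002),.117).mean(1).round().astype(int)[8:52].tolist())
E
```

```text
True [0.6236 0.0268 0.1092] [-0.5101  0.9058  6.5405]
24.0
top y ends [(-115, np.int64(237)), (-113, np.int64(237)), (-111, np.int64(237)), (-109, np.int64(237)), (-107, np.int64(237)), (-105, np.int64(237)), (-103, np.int64(237)), (-101, np.int64(235)), (-99, np.int64(234)), (-97, np.int64(236)), (-95, np.int64(238)), (-93, np.int64(238)), (-91, np.int64(238)), (-89, np.int64(238)), (-87, np.int64(239)), (-85, np.int64(239))] [(85, np.int64(236)), (87, np.int64(237)), (89, np.int64(236)), (91, np.int64(236)), (93, np.int64(236)), (95, np.int64(236)), (97, np.int64(236)), (99, np.int64(233)), (101, np.int64(230)), (103, np.int64(231)), (105, np.int64(233)), (107, np.int64(234)), (109, np.int64(234)), (111, np.int64(234)), (113, np.int64(234)), (115, np.int64(234))]
x at -0.085 [139, 140, 142, 145, 145, 143, 144, 147, 160, 181, 205, 223, 233, 237, 239, 239, 239, 239, 239, 239, 239, 239, 239, 239, 239, 238, 238, 238, 238, 238, 237, 237, 236, 234, 233, 233, 233, 234, 236, 237, 238, 239, 239, 240]
x at -0.03 [103, 101, 102, 103, 105, 107, 113, 126, 148, 177, 205, 224, 234, 238, 240, 239,
[... 1508 characters left out ...]
9, 74, 53, 45, 44, 47, 55, 68, 82]
x at -0.03 [95, 94, 94, 94, 93, 92, 89, 91, 102, 130, 168, 199, 211, 215, 214, 213, 213, 213, 214, 214, 214, 214, 215, 215, 215, 215, 215, 214, 214, 215, 216, 216, 213, 200, 172, 136, 104, 82, 68, 59, 53, 48, 46, 46]
x at 0.03 [108, 116, 127, 135, 128, 110, 94, 89, 100, 128, 166, 200, 215, 217, 216, 215, 215, 214, 213, 213, 213, 213, 214, 214, 214, 213, 212, 212, 212, 213, 214, 214, 210, 194, 156, 111, 74, 52, 44, 43, 47, 57, 72, 91]
x at 0.085 [138, 134, 126, 114, 102, 93, 87, 85, 97, 123, 162, 198, 212, 216, 216, 216, 216, 215, 214, 214, 213, 214, 215, 215, 214, 213, 212, 210, 210, 210, 212, 212, 210, 203, 186, 163, 145, 138, 136, 134, 130, 124, 118, 112]
```

View pics/f3.png

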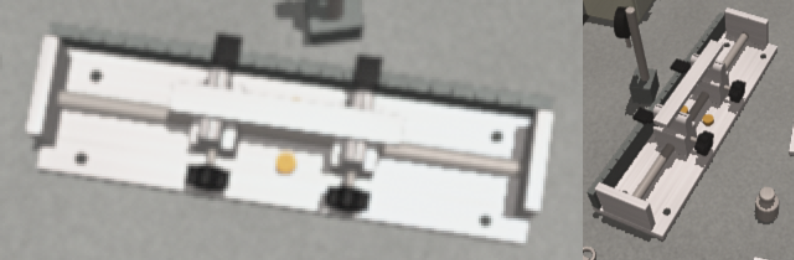

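The picture shows the bar lying across both ridges. The side view puts its ends at −100 and +100 mm and its edges at ±12.5 mm, and it is square. Last check is that the supports haven't shifted, then hand in.

```bash
python3 - <<'E'
from h import *
yy=np.arange(-.1,.1,.0005); ds=[]
for n in("top","side"):
    F=frame((.6231,.0268),-7.45); g=[patch(n,cv2.imread(f"pics/{n}{k}.png"),F,np.arange(-.026,-.0165,.001),yy,.105).mean(0) for k in(1,3)]
    for s in(.066,-.062):
        i=np.where(abs(yy-s)<.018)[0]; e=[np.corrcoef(g[0][i],g[1][i+d])[0,1] for d in range(-12,13)]; d=np.argmax(e)-12; print(n,s,"shift mm",d*.5,max(e)); ds.append(d*.5)
if max(map(abs,ds))<=1: print(ctrl.sign_off(),ctrl.current_t())
E
```

```text
top 0.066 shift mm -1.0 0.8001542655677125
top -0.062 shift mm 0.0 0.9147300109243289
side 0.066 shift mm 0.0 0.9776583884362506
side -0.062 shift mm 0.0 0.9999757421709123
the job is handed in; nothing more can be done
the job is handed in; nothing more can be done
```

The job is handed in at about 24 s: both supports are within about 1 mm of their pointers, and the long bar lies flat, square and centred (to about 1 mm) across them, released with the arm clear.

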